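# Latch the equipment case shut

## Robot

A 6-joint arm with a two-finger parallel gripper is mounted at the origin on the work surface. World frame = base frame: x ahead of the robot, y to its left, z up, the work surface at z = 0. Lengths are in m, angles in degrees, forces in N, time in s.
With the tool pointing down it reaches from about 0.25 to 0.775 m from the base axis. Payload 4 kg.
Tool frame: the origin (TCP) lies between the finger pads; the fingertips stand 22 mm ahead of it and the grasp point (between the pads) lies 3 mm ahead of it; z points along the fingers, y is the direction in which the jaws open and shut (so a half turn about z gives the same grasp; the last joint's range is limited). The gripper opens to 94 mm and grips with 3 to 60 N. Pads are 16 mm wide; open, the fingers measure 119 mm over their backs; the gripper's body (75 mm by 177 mm) begins 78 mm behind the grasp point.
Start: joints at [-72.485, 4.996, 78.535, -0, 96.463, -5.907], TCP at [0.219, -0.505, 0.2] pointing down, gripper open.
Joint ranges: [-177.83, 177.83], [-43.37, 116.18], [15.69, 146.23], [-61.86, 241.86], [9.47, 152.12], [-147.06, 147.06]. Speed limits (degrees/s): [159.86, 159.86, 180, 180, 180, 180].

## Interface

Orientations are given as [roll, pitch, yaw] about the fixed x, y, z axes, in that order (R = Rz(yaw) Ry(pitch) Rx(roll)).
In Python, from station import manip, vision, ticket, nets gives the robot as it stands.
- The arm moves only by the shell command python3 -m handwheel 'ROWS' [FORCE]. ROWS is JSON, a list of rows, each an object of numbers: "gripper": the opening in per cent of the stroke, from 0 (shut) to 100 (fully open); "dx", "dy", "dz": the shift along the tool's x, y, z in mm; "wx", "wy", "wz": the turn, a rotation vector about the tool's x, y, z in degrees. A call has 1 to 10 rows; each row is the pose to reach, as a shift and turn from the pose commanded when the call began, along the tool's axes at that moment; what a row does not reach only later rows make up. A row lasts 1/8 s, in which the tool goes at most 62.5 mm and 10.7 degrees, less where a joint would pass 70% of its speed; a pose out of reach is approached as far as the arm can. A call with a gripper value outside its range is refused whole. The fingers move at their own pace and stop on an object; FORCE is the grip in N (left out, the last holds). Time passes only in rows, so rows that repeat a pose let the fingers close. It gives the time, the measured TCP pose, the force and the opening at its end, in the units of the state.
- manip.get_state(): the state, without advancing time (a new reading comes with each control period).
- vision.camera(name): name is "scene" or "top" or "wrist"; returns a dict with "image" (420x560x3 uint8, blue, green, red), "fx", "fy", "cx", "cy" (pixels), "R" (3x3) and "t" (3): a world point X has camera coordinates R X + t; the wrist camera has in their place "T_tool_cam" (4x4, takes a point from camera to tool coordinates, whose origin is the TCP and whose axes are the flange's). Camera axes: x right, y down, z forward; pixel columns grow to the right and rows downward; lengths in m; the calibration is good to about 2 mm. A picture is of the moment at which its call begins: read the wrist's pose just before it. There is no depth.
- ticket.close_job(): hands the job in, once; it reports no verdict.
Trained networks look in a picture, given as the dict that the camera call returned (one of the last four; its "shot" number tells which), for a name from the list of things; names that differ only in an ending like _2 or _b are one class to them, and where a whole thing is asked for, a point or a joint stands for the part that bears it (a point fixed in the world has none). Each returns a list of dicts, best first, with "confidence" (0 to 1); they miss things now and then, are a little off and sometimes report something else, mostly with a low value. They report only what shows in the picture. A call takes as long as a camera call.
- nets.spot_in(picture, query): "at" ([x, y, z] in m, in the coordinates of the camera as it stood for that picture, good to about 4 mm: the middle of the surface that is visible of it).
- nets.cut_out(picture, query): "pixels" (420x560 bool, what is visible of it).
- nets.mark_of(picture, query): "at" ([x, y, z] in m, in the coordinates of the camera as it stood for that picture, good to about 4 mm: a listed point, or the origin of a listed thing).
The state is a dict: "time_s": time; "joint_positions": joint angles; "joint_velocities": joint speeds; "effort": joint torques, N m; "position": TCP position; "tool_rot": TCP orientation; "wrist_force": force on the tool from outside, world axes, zero at the start; "moment": the same for the moment, N m; "width": finger opening in m.
Only numpy, scipy, OpenCV 4.12 (cv2) and the standard library are available. Lean on these libraries where they do the work, as an engineer would, in place of code of your own. Each camera call takes 0.05 s, during which the arm holds its last target. There are 200 camera calls.

## Task

The small equipment case standing in its cradle is still sprung ajar at the top: hook the wire loop of its draw latch over the keeper on the lid, draw it back snug under the keeper's nose and let it go, then press the lever down past centre until it snaps fully flat under its spring catch and the lid is pulled shut. Do not force the loop or the lever, and leave the things on and around the case where they are.

Things in the scene. Friction and masses are not known exactly. Their poses are not given: they have to be found in the camera images.
- case: Dark equipment case with aluminium edges, upright on its hinge edge in a wooden cradle fixed to the bench: it cannot slide or tip. 300 mm long (y), 144 mm deep (x), level top 200 mm above the bench; the latch is on the top at y = 0. Origin on the bench, mid length, under the seam; x points from the deeper shell (88 mm, robot side; bears the lever) to the lid shell (56 mm; bears the keeper).
- lid_angle (a joint): Opening of the lid shell about the hinge at the case's bottom edge, rad: 0 = fully shut. The rubber seal springs it about 0.028 open, the keeper then standing 5 mm further in +x than when shut; drawing it shut takes about 100 N of loop tension, which only the lever gives easily.
- lever_angle (a joint): Angle of the latch lever, rad: 0 = flat on its stop, pointing to the case's -x; 1.57 = upright; 2.3 = end stop, leaning to the keeper. Its stiff pivot (0.07 N m) stays where it is left. With the loop hooked the load begins near 1.0; pressed square 40 mm from the pivot it is 8 to 14 N near 0.5, less at 0.25, and 14 to 22 N at about 0.16, where the catch snaps. Dead centre is at 0.07.
- lever_pivot (a point): Axis of the lever's pivot (parallel to the case's y), mid width; 13 mm above the top face, at case x = -12 mm, y = 0. Fixed to the case, axes as the case's.
- lever: The plain steel lever: a plate 28 mm wide (y), 4 mm thick, from the pivot to a rolled end (7 mm thick) 60 mm from it. Origin on the pivot axis; at lever angle 0 its axes are the case's, it runs along its -x with mid thickness at z = 0, its upper side then 15 mm above the top face. That upper side looks to the keeper when the lever is upright: press there.
- lever_end (a point): Mid width of the lever, 58 mm from the pivot axis.
- loop: Rectangular loop of 5 mm steel wire, 45 mm wide over its sides, hung on the lever; it cannot shift sideways. Origin on its pivot, x to the cross bar, y along the bar. Starts raised clear of the keeper; pinch it from above across its two sides (fingers outside, closing along y), near the bar. It drags the stiff lever along (4 to 8 N); a weak pinch slips. It stays at the angle where it is left.
- loop_pivot (a point): Axis of the loop's pivot, mid width: on the lever, 16 mm from the lever's pivot and 4 degrees under the lever's mid plane as seen flat. This pivot is stiff, so the loop turns along with the lever: a loop not drawn back under the keeper's nose is lifted off as the lever goes down.
- loop_bar (a point): Middle of the loop's far cross bar (wire centre), 56.9 mm from the loop's pivot.
- lid: The lid shell, with the plain steel keeper riveted on its top: 26 mm wide (y), less than the loop's inside. Origin on the hinge axis (case x 0, z 22 mm); axes the case's when shut. From the seat, along x: base block 9 mm high, -15 to +19 mm; upright 19.5 mm high, -7 to -2.5 mm; at its top a nose 3.5 mm thick reaching to +3.5 mm. The mouth below the nose (9 to 16 mm above the top) opens to +x.
- keeper_seat (a point): Where the middle of the cross bar sits when hooked: back against the upright, 12.5 mm above the lid's top, 42 mm from the lever's pivot when the lid is shut. Axes as the lid's. To hook it, the bar passes over the nose, goes down beyond it to the base block, then back (-x) under the nose until it meets the upright.
- eyepiece: Black eyepiece, 34 mm across, 47 mm high, standing on the deeper shell near its +y end. To be left alone. Origin under its middle.
- lens_cap: Black lens cap, 38 mm across, 10 mm high, on the deeper shell near its -y end. To be left alone. Origin under its middle.
- solvent_jar: Amber glass jar with white cap, 60 mm across, 95 mm high, on the bench off the case's +y end. To be left alone.
- swab_bowl: White ceramic bowl, 84 mm across, on the bench off the case's -y end. To be left alone.
- objective: Aluminium microscope objective, 48 mm across, 46 mm high, on the bench beyond the case. To be left alone.
- support_wedge: Wooden block 110 x 50 x 32 mm on the bench beyond the case. To be left alone.
- retouch_brush: Brush 190 mm long lying on the bench along the case's -y end. To be left alone.
- catch: Spring catch at the lever's end: an upright steel leaf 18 mm wide with a 5 mm round lip, lip centre 20 mm above the top face at case x = -71.5 mm, y = 0. The lever's rolled end pushes the lip back (to -x) on its way down and snaps in under it; a lever short of that rests above it. Press on the lever between pivot and catch, not on the catch. Origin 2 mm above the top face below the lip.

How it is judged:
By the outcome, as a careful person would: the job done as asked, in the order asked, and still so for the second after the job is handed in, with the robot touching nothing.
It also fails if it takes over 64 s, if anything falls off the work surface, if the arm or the gripper's body presses on something with over 40 N, if the wrist force passes 120 N, or if a joint passes its speed limit or range.

## Working session

There is one attempt and no reset: what is moved stays moved. The work goes in short steps, Python scripts to look and compute and a shell command to move; the robot and the scene stay as the last step left them, time stands still between calls to the robot, and variables do not carry over. Pictures are saved under pics/ and viewed, on a budget of 10 in all, crops included, one or two more only if the job needs it, and the job is handed in when it is done.

```bash
mkdir -p pics
cat > h.py <<'E'
import numpy as np, cv2
from scipy.spatial.transform import Rotation as Ro
from station import manip, vision, ticket, nets
def tool():
    s=manip.get_state(); return np.array(s["position"]),Ro.from_euler('xyz',s["tool_rot"],degrees=True).as_matrix(),s
def shot(n):
    p,R,s=tool(); c=vision.camera(n); c["_p"]=p; c["_R"]=R; return c
def w(c,x):
    x=np.array(x)
    if "T_tool_cam" in c:
        return c["_R"]@(c["T_tool_cam"]@np.r_[x,1])[:3]+c["_p"]
    return np.array(c["R"]).T@(x-np.array(c["t"]))
def proj(c,X):
    if "T_tool_cam" in c:
        q=(np.linalg.inv(c["T_tool_cam"])@np.r_[c["_R"].T@(np.array(X)-c["_p"]),1])[:3]
    else: q=np.array(c["R"])@X+c["t"]
    return np.array([c["fx"]*q[0]/q[2]+c["cx"],c["fy"]*q[1]/q[2]+c["cy"]])
def marks(c,names,f="mark_of"):
    for n in names:
        try:
            r=getattr(nets,f)(c,n)
            for d in r[:2]: print(n,np.round(w(c,d["at"])*1000,1),round(d["confidence"],2))
            if not r: print(n,"none")
        except Exception as e: print(n,e)
def state():
    s=manip.get_state(); print({k:np.round(s[k],4).tolist() for k in ("time_s","position","tool_rot","joint_positions","wrist_force","width")})
E
cat > a.py <<'E'
from h import *
state()
for n in ("scene","top"):
    c=shot(n); cv2.imwrite(f"pics/{n}1.png",c["image"]); print(n, np.round(w(c,[0,0,0]),3))
    marks(c,["case","lever_pivot","lever_end","loop_pivot","loop_bar","keeper_seat","catch","eyepiece","lens_cap","lid"])
E
python3 a.py
```

```text
{'time_s': 0.0, 'position': [0.2184, -0.5042, 0.1988], 'tool_rot': [-179.8769, -0.0124, 23.4202], 'joint_positions': [-72.4859, 5.0381, 78.6235, -0.0003, 96.4622, -5.9062], 'wrist_force': [0.4486, 0.1466, -0.0884], 'width': 0.0943}
scene [1.12  0.644 0.773]
case [6.242e+02 3.300e+00 3.000e-01] 0.83
lever_pivot [608.5   5.9 210.3] 0.8
lever_end [595.4   8.7 272.7] 0.59
lever_end [604.9   3.7 211.6] 0.47
loop_pivot [597.7   7.7 226.8] 0.55
loop_pivot [622.3   4.7  -1. ] 0.54
loop_bar [619.1   6.4  20. ] 0.54
loop_bar [624.7   1.6 281.1] 0.46
keeper_seat [651.8  -1.3 211.6] 0.62
catch [549.8  15.9 204.8] 0.51
catch [651.6  -6.1 209.8] 0.28
eyepiece [600.8 133.  201.4] 0.8
eyepiece [546.8  16.3 201.3] 0.71
lens_cap [562.8 -97.6 201.8] 0.43
lens_cap [603.6   5.2 213.4] 0.26
lid [621.1   3.3  19.1] 0.91
top [0.471 0.035 1.098]
case none
lever_pivot [608.2  12.1 215.1] 0.67
lever_end [595.9  11.2 265.5] 0.74
lever_end [746.9 -63.5  -4.3] 0.74
loop_pivot [600.    9.9 226.9] 0.65
loop_bar [625.5   7.1 281. ] 0.63
keeper_seat [6.515e+02 5.000e-01 2.077e+02] 0.75
catch [547.9  19.2 205. ] 0.61
eyepiece [600.4 133.9 202. ] 0.72
lens_cap [565.9 -99.8 194.8] 0.86
lens_cap [624.8   6.5 279.3] 0.65
lid none
```

```bash
python3 -c "
import cv2,numpy as np
a=cv2.imread('pics/scene1.png');b=cv2.imread('pics/top1.png')
cv2.imwrite('pics/both1.png',cv2.resize(np.hstack([a,b]),(800,300)))"
```

```text
(no output)
```

View pics/scene1.png

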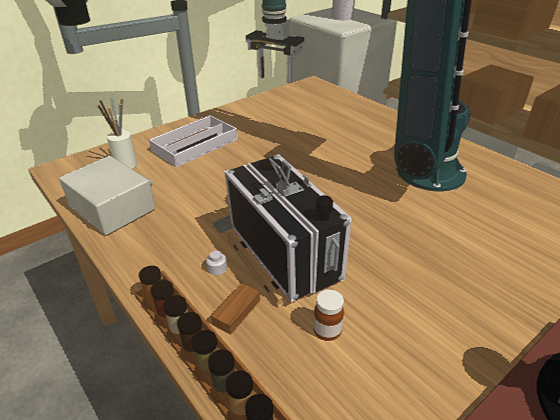

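The case stands near pixel (290,225), with its latch raised at about (285,180) and the eyepiece at (325,205). The networks put the case's yaw at about -10° and the loop bar at about (625, 6, 281) mm. I'll go above the loop and look from close by.

```bash
python3 -m handwheel '[{"dx":20,"dy":-10,"dz":-60},{"dx":70,"dy":-40,"dz":-100,"wz":5},{"dx":120,"dy":-70,"dz":-130,"wz":9},{"dx":180,"dy":-100,"dz":-160,"wz":13},{"dx":235,"dy":-130,"dz":-180,"wz":17},{"dx":290,"dy":-160,"dz":-200,"wz":20},{"dx":345,"dy":-190,"dz":-200,"wz":23},{"dx":400,"dy":-220,"dz":-200,"wz":26},{"dx":455,"dy":-245,"dz":-200,"wz":29},{"dx":510,"dy":-275,"dz":-200,"wz":33.4}]' 30; python3 -c "
from h import *
state();c=shot('wrist');print(np.round(c['T_tool_cam'],3),c['fx'])"
```

```text
{'time_s': 1.1, 'position': [0.2187, -0.5047, 0.2], 'tool_rot': [179.9918, 0.0007, 23.4253], 'joint_positions': [-72.4827, 4.9955, 78.534, 0.0001, 96.4623, -5.908], 'wrist_force': [0.5506, 0.3805, 0.0426], 'width': 0.0938}
[[ 0.    -0.963 -0.27   0.079]
 [ 1.     0.     0.     0.001]
 [ 0.    -0.27   0.963 -0.185]
 [ 0.     0.     0.     1.   ]] 342.08204160418217$[0]: bad value
```

```bash
python3 -m handwheel '[{"gripper":100,"dx":20,"dy":-10,"dz":-60,"wx":0,"wy":0,"wz":0},{"gripper":100,"dx":70,"dy":-40,"dz":-100,"wx":0,"wy":0,"wz":5},{"gripper":100,"dx":120,"dy":-70,"dz":-130,"wx":0,"wy":0,"wz":9},{"gripper":100,"dx":180,"dy":-100,"dz":-160,"wx":0,"wy":0,"wz":13},{"gripper":100,"dx":235,"dy":-130,"dz":-180,"wx":0,"wy":0,"wz":17},{"gripper":100,"dx":290,"dy":-160,"dz":-200,"wx":0,"wy":0,"wz":20},{"gripper":100,"dx":345,"dy":-190,"dz":-200,"wx":0,"wy":0,"wz":23},{"gripper":100,"dx":400,"dy":-220,"dz":-200,"wx":0,"wy":0,"wz":26},{"gripper":100,"dx":455,"dy":-245,"dz":-200,"wx":0,"wy":0,"wz":29},{"gripper":100,"dx":510,"dy":-275,"dz":-200,"wx":0,"wy":0,"wz":33.4}]' 30; python3 -c "
from h import *
state()"
```

```text
time_s: 2.4
position: [0.5615, -0.0688, 0.4001]
tool_rot: [180.0, -0.0, -10.1]
wrist_force: [0.0, -0.2, 0.2]
width: 0.0943
{'time_s': 2.4, 'position': [0.5615, -0.0688, 0.4001], 'tool_rot': [179.98, -0.0474, -10.1165], 'joint_positions': [-12.7216, 10.1373, 49.9847, -0.0205, 119.8297, 87.3847], 'wrist_force': [0.0473, -0.2259, 0.2221], 'width': 0.0943}
```

```bash
python3 -m handwheel '[{"gripper":100,"dx":15,"dy":-30,"dz":0,"wx":0,"wy":0,"wz":0},{"gripper":100,"dx":32,"dy":-62,"dz":0,"wx":0,"wy":0,"wz":0},{"gripper":100,"dx":32,"dy":-62,"dz":0,"wx":0,"wy":0,"wz":0}]' 30
cat > b.py <<'E'
from h import *
import sys
state()
for n in sys.argv[2:]:
    c=shot(n); cv2.imwrite(f"pics/{sys.argv[1]}_{n}.png",c["image"]); print(n)
    marks(c,["lever_pivot","lever_end","loop_pivot","loop_bar","keeper_seat","catch"])
E
python3 b.py p2 wrist wrist
```

```text
time_s: 2.78
position: [0.6037, -0.0132, 0.3984]
tool_rot: [-180.0, 0.1, -9.8]
wrist_force: [-0.3, 0.0, 0.1]
width: 0.0941
{'time_s': 2.775, 'position': [0.6037, -0.0132, 0.3984], 'tool_rot': [-179.9986, 0.1202, -9.7774], 'joint_positions': [-6.6328, 15.6502, 43.5332, 0.0093, 120.9365, 93.1493], 'wrist_force': [-0.2862, 0.0107, 0.0741], 'width': 0.0941}
wrist
lever_pivot [607.8   3.2 215. ] 0.85
lever_end [593.3   7.5 269.6] 0.75
loop_pivot none
loop_bar [622.5   4.2 280.8] 0.65
loop_bar [608.1   9.4 215. ] 0.32
keeper_seat [654.1   1.6 211.6] 0.56
catch [546.8  22.5 204.6] 0.55
wrist
lever_pivot [606.2   3.  215.5] 0.68
lever_end [592.8   6.9 269.8] 0.62
loop_pivot none
loop_bar [622.9   4.  280.9] 0.59
loop_bar [591.9   6.6 270.1] 0.28
keeper_seat [657.9   2.1 210.8] 0.79
keeper_seat [601.8   3.1 229.2] 0.64
catch [751.5 -70.6   1.6] 0.62
catch [548.5  20.5 202.4] 0.54
```

View pics/p2_wrist.png

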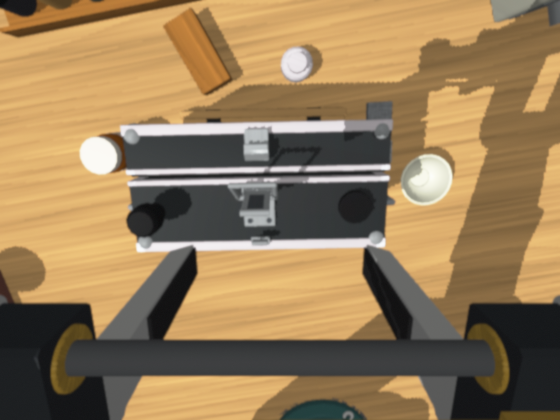

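The case edges run about 1° off the image rows (seam from (130,183) to (389,178)), which puts the yaw near -8.7°. The latch is around (258,195) and the keeper at (257,142). I'll fit one model to all the marks and check it on a crop.

```bash
cat >> h.py <<'E'
from scipy.optimize import least_squares
def model(q):
    """q: case x,y mm, yaw deg, lever rad, loop elevation rad (from +x), lid gap mm"""
    x,y,yaw,lv,lo,gap=q
    pv=np.array([-12,0,213.]); d=lambda a:np.array([-np.cos(a),0,np.sin(a)])
    lp=pv+16*d(lv-np.radians(4)); P=dict(lever_pivot=pv,lever_end=pv+58*d(lv),loop_pivot=lp,
      loop_bar=lp+56.9*np.array([np.cos(lo),0,np.sin(lo)]),keeper_seat=np.array([30+gap,0,212.5-gap*.16]),catch=np.array([-71.5,0,202.]),case=np.zeros(3))
    Rz=Ro.from_euler('z',yaw,degrees=True).as_matrix()
    return {k:Rz@v+[x,y,0] for k,v in P.items()}
def gather(cams,names=("lever_pivot","lever_end","loop_pivot","loop_bar","keeper_seat","catch")):
    O=[]
    for c in cams:
        for n in names:
            for d in nets.mark_of(c,n)[:1]:
                if d["confidence"]>.45: O.append((n,w(c,d["at"])*1000))
    return O
def fit(O,q0,free,yaw0=None):
    free=list(free); q0=np.array(q0,float)
    def f(v):
        q=q0.copy(); q[free]=v; M=model(q)
        r=[(M[n]-p)/3 for n,p in O]; r=np.concatenate(r) if r else np.zeros(0)
        return np.r_[r,[(q[2]-yaw0)/.5]] if yaw0 is not None else r
    s=least_squares(f,q0[free],loss='soft_l1'); q=q0.copy(); q[free]=s.x; return q
E
cat > c.py <<'E'
from h import *
cs=[shot(n) for n in ("wrist","wrist","top","scene")]
O=gather(cs)
q=fit(O,[622,4,-8.7,1.35,1.1,5],[0,1,2,3,4],-8.7)
print(np.round(q,3)); M=model(q)
for n,p in O: print(n,np.round(p-M[n],1))
c=cs[1]; im=c["image"].copy(); im=cv2.resize(im[100:270,100:410],None,fx=2.5,fy=2.5,interpolation=3)
for n,p in M.items():
    u=(proj(c,p/1000)-[100,100])*2.5; print(n,np.round(p,1)); cv2.circle(im,tuple(int(v) for v in u),3,(0,0,255),-1)
cv2.imwrite("pics/c1.png",im); state()
E
python3 c.py
```

```text
[618.412   5.745  -8.753   1.331   1.152   5.   ]
lever_pivot [ 2.7 -1.7  2.2]
lever_end [-0.9 -1.8 -1.1]
loop_bar [ 0.4 -0.5  0.9]
keeper_seat [ 1.6  1.1 -1.9]
lever_pivot [ 1.8 -2.7  2.5]
lever_end [-1.7 -1.1  0.1]
loop_bar [-2.   1.7 -1. ]
keeper_seat [ 1.7 -0.3 -0.1]
catch [-0.   5.6 -0.1]
lever_pivot [-0.7  0.2  1.5]
lever_end [ 1.1  1.5 -0.7]
loop_pivot [ 1.4  3.1 -0.7]
loop_bar [-0.   2.  -1.4]
keeper_seat [-2.   1.2 -1.3]
lever_pivot [-0.8 -0.5 -1.8]
lever_end [ 2.2 -1.5  0.8]
loop_pivot [-2.1 -1.2 -0.3]
loop_bar [ 0.7 -1.2 -0.5]
keeper_seat [-1.6 -1.7 -4.7]
catch [-1.4  0.7 -1.1]
lever_pivot [606.6   7.6 213. ]
lever_end [592.9   9.7 269.3]
loop_pivot [601.7   8.3 228.2]
loop_bar [624.6   4.8 280.2]
keeper_seat [6.530e+02 4.000e-01 2.117e+02]
catch [547.7  16.6 202. ]
case [618.4   5.7   0. ]
{'time_s': 4.875, 'position': [0.6027, -0.0151, 0.3999], 'tool_rot': [179.9935, -0.0038, -9.9779], 'joint_positions': [-6.8188, 15.4691, 43.5806, -0.0078, 120.947, 93.155], 'wrist_force': [-0.6922, 0.2073, 0.2256], 'width': 0.094}
```

View pics/c1.png

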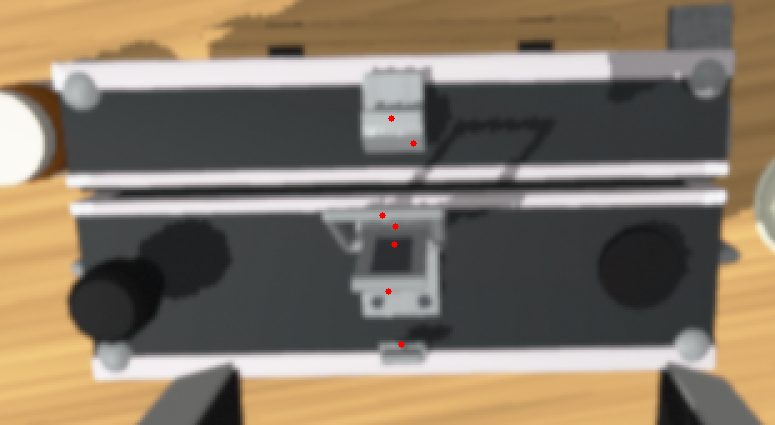

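The overlay agrees. The bar spans (323,213)-(445,213) in the crop with the fitted point at (382,215), and the keeper and catch points also sit on their parts. Next I'll descend over the loop's sides.

```bash
python3 -m handwheel '[{"gripper":90,"dx":15,"dy":-23.3,"dz":20,"wx":0,"wy":0,"wz":-1.25},{"gripper":90,"dx":15,"dy":-23.3,"dz":45,"wx":0,"wy":0,"wz":-1.25},{"gripper":80,"dx":15,"dy":-23.3,"dz":80,"wx":0,"wy":0,"wz":-1.25},{"gripper":70,"dx":15,"dy":-23.3,"dz":105,"wx":0,"wy":0,"wz":-1.25},{"gripper":65,"dx":15,"dy":-23.3,"dz":112,"wx":0,"wy":0,"wz":-1.25},{"gripper":65,"dx":15,"dy":-23.3,"dz":112,"wx":0,"wy":0,"wz":-1.25}]' 30
cat > d.py <<'E'
from h import *
import sys
c=shot("wrist"); im=c["image"][60:300,150:420]; cv2.imwrite(f"pics/{sys.argv[1]}.png",cv2.resize(im,None,fx=2.5,fy=2.5,interpolation=3)); 
marks(c,["loop_bar","lever_end","keeper_seat","lever_pivot"]); state()
E
python3 d.py d1
```

```text
time_s: 5.62
position: [0.6217, 0.006, 0.2869]
tool_rot: [-180.0, 0.1, -8.7]
wrist_force: [-0.8, -0.5, 0.0]
width: 0.0611
loop_bar none
lever_end [592.4   8.4 267.1] 0.87
keeper_seat [6.544e+02 1.000e-01 2.127e+02] 0.65
lever_pivot [609.5   3.9 214. ] 0.59
{'time_s': 5.875, 'position': [0.622, 0.0053, 0.2894], 'tool_rot': [-179.9902, -0.1522, -8.7242], 'joint_positions': [-4.7347, 14.4412, 57.626, -0.0009, 107.7803, 93.9893], 'wrist_force': [-0.3073, 0.3491, 0.6644], 'width': 0.061}
```

View pics/d1.png

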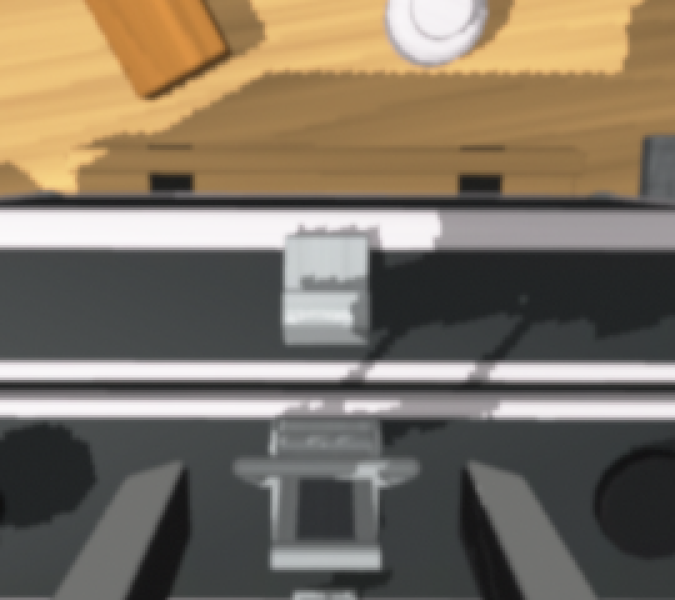

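The bar spans x = 235-418 (centre 326) and the finger edges are at 187 and 461 (centre 324), so the fingers are centred and square. I'll close the gripper.

```bash
python3 -m handwheel '[{"gripper":40,"dx":0,"dy":0,"dz":0,"wx":0,"wy":0,"wz":0},{"gripper":40,"dx":0,"dy":0,"dz":0,"wx":0,"wy":0,"wz":0},{"gripper":40,"dx":0,"dy":0,"dz":0,"wx":0,"wy":0,"wz":0},{"gripper":40,"dx":0,"dy":0,"dz":0,"wx":0,"wy":0,"wz":0}]' 35; python3 -c "
from h import *
state()"
```

```text
time_s: 6.38
position: [0.6215, 0.0052, 0.2879]
tool_rot: [180.0, -0.0, -8.7]
wrist_force: [-0.5, -0.2, -0.2]
width: 0.0376
{'time_s': 6.375, 'position': [0.6215, 0.0052, 0.2879], 'tool_rot': [179.993, -0.0007, -8.73], 'joint_positions': [-4.7394, 14.4734, 57.756, -0.0074, 107.7704, 93.9883], 'wrist_force': [-0.5423, -0.1576, -0.1808], 'width': 0.0376}
```

Width 37.6 mm is only the commanded opening, so the 45 mm loop isn't between the pads. I'll look.

```bash
cat > e.py <<'E'
from h import *
c=shot("wrist"); q=[618.4,5.75,-8.75,1.331,1.152,5]; M=model(q)
for n,p in M.items(): print(n,np.round((proj(c,p/1000)-[150,60])*2.5))
for d in (-8,0,8): print("tip x",d,np.round((proj(c,c["_p"]+c["_R"]@[d/1e3,.0188,.022])-[150,60])*2.5))
r=nets.cut_out(c,"loop")
for d in r: ys,xs=np.where(d["pixels"]); print("loop",d["confidence"],xs.min(),xs.max(),ys.min(),ys.max())
im=c["image"][60:300,150:420]; cv2.imwrite("pics/e1.png",cv2.resize(im,None,fx=2.5,fy=2.5,interpolation=3)); state()
E
python3 e.py
```

```text
lever_pivot [322. 445.]
lever_end [322. 568.]
loop_pivot [322. 477.]
loop_bar [322. 469.]
keeper_seat [322. 300.]
catch [322. 593.]
case [323. 294.]
tip x -8 [394. 489.]
tip x 0 [395. 460.]
tip x 8 [396. 431.]
loop 0.96 244 314 242 252
{'time_s': 6.475, 'position': [0.6215, 0.0052, 0.2878], 'tool_rot': [179.9965, 0.0037, -8.731], 'joint_positions': [-4.7412, 14.4757, 57.7572, -0.0034, 107.7711, 93.9887], 'wrist_force': [0.0448, 0.1499, 0.2174], 'width': 0.0376}
```

View pics/e1.png

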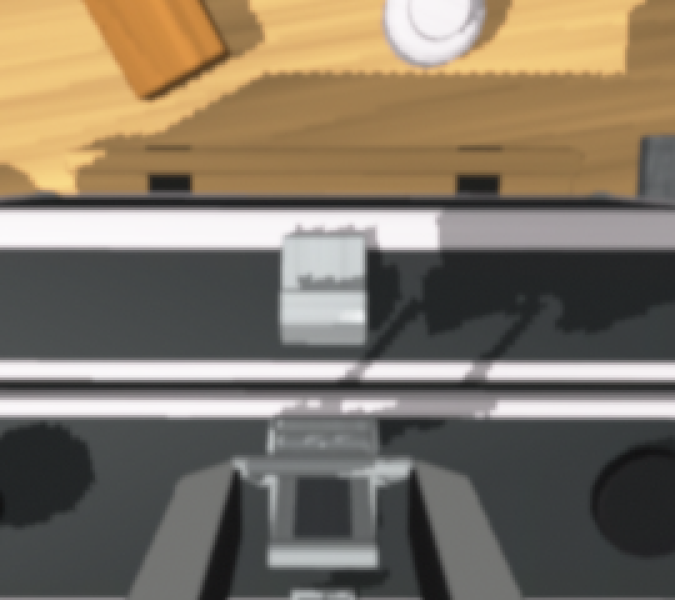

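The fingers' inner faces (x ≈ 240 and 412) lie at the bar's ends. A tighter command will show whether they are stopped by the loop.

```bash
python3 -m handwheel '[{"gripper":20,"dx":0,"dy":0,"dz":0,"wx":0,"wy":0,"wz":0},{"gripper":20,"dx":0,"dy":0,"dz":0,"wx":0,"wy":0,"wz":0},{"gripper":20,"dx":0,"dy":0,"dz":0,"wx":0,"wy":0,"wz":0}]' 35; python3 d.py f1
```

```text
time_s: 6.85
position: [0.6215, 0.0053, 0.2879]
tool_rot: [180.0, -0.0, -8.7]
wrist_force: [-0.4, -0.5, -0.2]
width: 0.0187
loop_bar [622.4   5.1 279.4] 0.63
lever_end [593.3   6.7 271.6] 0.94
keeper_seat [654.5   5.5 210.8] 0.58
lever_pivot [605.5   6.6 213.6] 0.78
{'time_s': 7.1, 'position': [0.6215, 0.0053, 0.2879], 'tool_rot': [179.996, -0.0048, -8.7262], 'joint_positions': [-4.7384, 14.4721, 57.7526, -0.0046, 107.7708, 93.9864], 'wrist_force': [0.4291, 0.387, -0.6491], 'width': 0.0188}
```

View pics/f1.png

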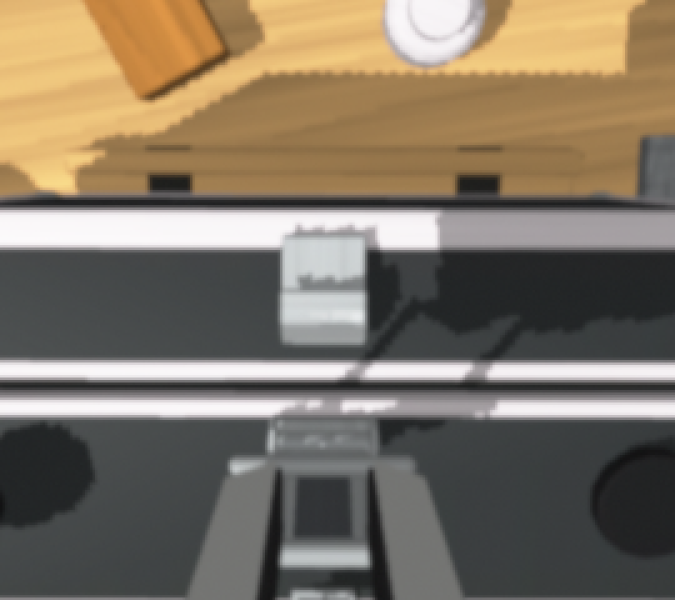

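The fingers closed to 18.8 mm in front of or above the loop without touching it. By parallax the tips seem about 30 mm higher than stated, so I'll check from the side camera with projected points.

```bash
cat > g.py <<'E'
from h import *
c=shot("scene"); M=model([618.4,5.75,-8.75,1.331,1.152,5]); k=6
u0=np.round(proj(c,M["loop_bar"]/1000)-[60,60]).astype(int)
im=c["image"][u0[1]:u0[1]+100,u0[0]:u0[0]+120]; im=cv2.resize(im,None,fx=k,fy=k,interpolation=3)
def dot(X,col): cv2.circle(im,tuple(int(v) for v in (proj(c,X)-u0)*k),4,col,-1)
dot(M["loop_bar"]/1000,(0,0,255)); dot(M["lever_end"]/1000,(255,0,255)); dot(M["keeper_seat"]/1000,(0,128,255))
for s in (1,-1): dot(c["_p"]+c["_R"]@[0,s*.0094,.022],(0,255,0)); dot(c["_p"]+c["_R"]@[0,s*.0094,-.009],(255,255,0))
cv2.imwrite("pics/g1.png",im)
E
python3 g.py
```

```text
(no output)
```

View pics/g1.png

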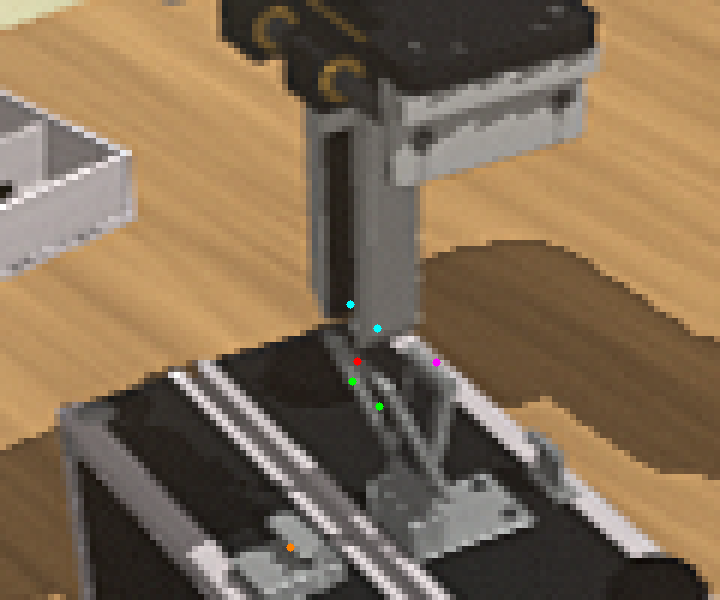

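The fingertips physically end near the cyan points, at tool z of about -7 mm rather than the documented +22, and above the bar (red). I'll reopen, descend 29 mm more and close again.

```bash
python3 -m handwheel '[{"gripper":65,"dx":0,"dy":0,"dz":0,"wx":0,"wy":0,"wz":0},{"gripper":65,"dx":0,"dy":0,"dz":0,"wx":0,"wy":0,"wz":0},{"gripper":65,"dx":0,"dy":0,"dz":0,"wx":0,"wy":0,"wz":0},{"gripper":65,"dx":0,"dy":0,"dz":0,"wx":0,"wy":0,"wz":0},{"gripper":65,"dx":0,"dy":0,"dz":10,"wx":0,"wy":0,"wz":0},{"gripper":65,"dx":0,"dy":0,"dz":20,"wx":0,"wy":0,"wz":0},{"gripper":65,"dx":0,"dy":0,"dz":28,"wx":0,"wy":0,"wz":0},{"gripper":65,"dx":0,"dy":0,"dz":28,"wx":0,"wy":0,"wz":0}]' 35;  python3 -m handwheel '[{"gripper":40,"dx":0,"dy":0,"dz":0,"wx":0,"wy":0,"wz":0},{"gripper":40,"dx":0,"dy":0,"dz":0,"wx":0,"wy":0,"wz":0},{"gripper":40,"dx":0,"dy":0,"dz":0,"wx":0,"wy":0,"wz":0},{"gripper":40,"dx":0,"dy":0,"dz":0,"wx":0,"wy":0,"wz":0}]' 35
```

```text
time_s: 8.15
position: [0.6209, 0.0053, 0.2583]
tool_rot: [180.0, 0.1, -8.7]
wrist_force: [0.0, -0.7, -0.7]
width: 0.0609
time_s: 8.65
position: [0.6217, 0.0055, 0.2605]
tool_rot: [-180.0, -0.1, -8.7]
wrist_force: [-0.4, 0.5, 1.1]
width: 0.0438
```

The fingers stopped at 43.8 mm against a command of 37.6, so the loop is held. Next I'll compute the bar path, sharing a little of the loop's turn with the tool.

```bash
cat > k.py <<'E'
from h import *
# case-frame x,z relative to lever pivot; g=grip dist from bar
L,r,g=56.9,16.,6.8
def ik(bx,bz):
    d=np.hypot(bx,bz); a=np.arctan2(bz,bx); b=np.arccos((d*d+r*r-L*L)/(2*d*r)); pa=a+b
    lp=r*np.array([np.cos(pa),np.sin(pa)]); th=np.arctan2(bz-lp[1],bx-lp[0]); return np.pi-pa+np.radians(4),th
lp0=np.array([-4.9,15.2])
way=[lp0+L*np.array([np.cos(t),np.sin(t)]) for t in np.radians([66,60,54,48,42,36,30,24,18,12,6])]
way+=[np.array(p) for p in [(54,16),(56,13),(56.5,8),(56.5,4),(56,1),(55.5,-1.3),(53,-1.3),(50,-1.3),(48,-1.3),(47,-1.3),(46,-1.3)]]
G0=None
for i,b in enumerate(way):
    lv,th=ik(*b); G=b-g*np.array([np.cos(th),np.sin(th)])
    tilt=20*min(1,max(0,(66-np.degrees(th))/70))
    t=np.radians(tilt); T=G+14*np.array([-np.sin(t),-np.cos(t)])  # tool z dir = (-sin,-cos)
    if G0 is None: G0=T
    print(i,"bar",np.round(b,1),"lever %.2f loop %.0f"%(lv,np.degrees(th)),"dx %.1f dz %.1f wy %.1f"%(T[0]-G0[0],-(T[1]-G0[1]),-tilt))
E
python3 k.py
```

```text
0 bar [18.2 67.2] lever 1.33 loop 66 dx 0.0 dz -0.0 wy -0.0
1 bar [23.6 64.5] lever 1.33 loop 60 dx 4.3 dz 2.4 wy -1.7
2 bar [28.5 61.2] lever 1.33 loop 54 dx 8.2 dz 5.2 wy -3.4
3 bar [33.2 57.5] lever 1.33 loop 48 dx 11.9 dz 8.5 wy -5.2
4 bar [37.4 53.3] lever 1.33 loop 42 dx 15.2 dz 12.1 wy -6.9
5 bar [41.1 48.6] lever 1.33 loop 36 dx 18.1 dz 16.2 wy -8.6
6 bar [44.4 43.6] lever 1.33 loop 30 dx 20.5 dz 20.5 wy -10.3
7 bar [47.1 38.3] lever 1.33 loop 24 dx 22.5 dz 25.1 wy -12.0
8 bar [49.2 32.8] lever 1.33 loop 18 dx 24.0 dz 29.9 wy -13.7
9 bar [50.8 27. ] lever 1.33 loop 12 dx 24.9 dz 34.8 wy -15.4
10 bar [51.7 21.1] lever 1.33 loop 6 dx 25.3 dz 39.9 wy -17.2
11 bar [54 16] lever 1.46 loop 0 dx 27.2 dz 44.3 wy -18.8
12 bar [56 13] lever 1.59 loop -3 dx 29.0 dz 46.8 wy -19.7
13 bar [56.5  8. ] lever 1.65 loop -8 dx 29.5 dz 51.2 wy -20.0
14 bar [56.5  4. ] lever 1.70 loop -12 dx 29.6 dz 54.7 wy -20.0
15 bar [56  1] lever 1.71 loop -15 dx 29.2 dz 57.3 wy -20.0
16 bar [55.5 -1.3] lever 1.72 loop -18 dx 28.8 dz 59.4 wy -20.0
17 bar [53.  -1.3] lever 1.56 loop -18 dx 26.3 dz 59.4 wy -20.0
18 bar [50.  -1.3] lever 1.36 loop -17 dx 23.2 dz 59.4 wy -20.0
19 bar [48.  -1.3] lever 1.21 loop -16 dx 21.2 dz 59.5 wy -20.0
20 bar [47.  -1.3] lever 1.13 loop -16 dx 20.2 dz 59.6 wy -20.0
21 bar [46.  -1.3] lever 1.04 loop -15 dx 19.2 dz 59.7 wy -20.0
```

```bash
python3 -m handwheel '[{"gripper":40,"dx":4.3,"dy":0,"dz":2.4,"wx":0,"wy":-1.7,"wz":0},{"gripper":40,"dx":8.2,"dy":0,"dz":5.2,"wx":0,"wy":-3.4,"wz":0},{"gripper":40,"dx":11.9,"dy":0,"dz":8.5,"wx":0,"wy":-5.2,"wz":0},{"gripper":40,"dx":15.2,"dy":0,"dz":12.1,"wx":0,"wy":-6.9,"wz":0},{"gripper":40,"dx":18.1,"dy":0,"dz":16.2,"wx":0,"wy":-8.6,"wz":0},{"gripper":40,"dx":18.1,"dy":0,"dz":16.2,"wx":0,"wy":-8.6,"wz":0}]' 35
cat > m.py <<'E'
from h import *
import sys
cs=[shot(n) for n in ("wrist","top","scene","wrist")]
O=gather(cs,("lever_end","loop_pivot","loop_bar"))
q=fit(O,[618.4,5.75,-8.75,float(sys.argv[1]),float(sys.argv[2]),5],[3,4])
M=model(q); print("lever %.2f loop %.1f"%(q[3],np.degrees(q[4])))
pv=M["lever_pivot"]; ax=np.array([np.cos(np.radians(-8.75)),np.sin(np.radians(-8.75))])
for n,p in O: d=p-pv; print(n,"x %.1f z %.1f"%(d[:2]@ax,d[2]))
p,R,s=tool(); d=p*1000-pv; print("TCP x %.1f z %.1f"%(d[:2]@ax,d[2]), "G",np.round([(p+R@[0,0,-.014]-pv/1000)[:2]@ax*1000,(p+R@[0,0,-.014])[2]*1000-213],1)); print({k:np.round(s[k],2).tolist() for k in("time_s","wrist_force","moment","joint_positions","width")})
for n,c in zip(("wrist","top","scene"),cs): cv2.imwrite(f"pics/m_{n}.png",c["image"])
E
python3 m.py 1.33 0.63
```

```text
time_s: 9.4
position: [0.6408, 0.0025, 0.2431]
tool_rot: [-180.0, 8.6, -8.7]
wrist_force: [0.6, 1.2, 2.1]
width: 0.0439
lever 1.33 loop 37.5
loop_bar x 39.1 z 48.9
lever_end x -14.2 z 54.6
loop_pivot x -6.1 z 13.8
loop_bar x 36.3 z 46.5
lever_end x -12.4 z 58.1
loop_pivot x -5.8 z 16.8
lever_end x -13.7 z 54.2
loop_pivot x 49.1 z -4.4
loop_bar x 38.2 z 49.0
TCP x 33.5 z 31.1 G [35.6 45. ]
{'time_s': 10.2, 'wrist_force': [4.49, 1.7, 5.1], 'moment': [0.69, -0.77, -0.18], 'joint_positions': [-5.15, 23.74, 51.2, 0.6, 113.57, 93.77], 'width': 0.04}
```

The loop follows (37.5° fitted against 36° planned), the lever hasn't moved and the force is low. I'll convert the rest of the path to the tilted axes.

```bash
cat > n.py <<'E'
import numpy as np
W="""20.5 20.5 10.3
22.5 25.1 12
24 29.9 13.7
24.9 34.8 15.4
25.3 39.9 17.2
27.2 44.3 18.8
29 46.8 19.7
29.5 51.2 20
29.6 54.7 20
29.2 57.3 20
28.8 59.4 20
26.3 59.4 20
23.2 59.4 20
21.2 59.5 20
20.2 59.6 20
19.2 59.7 20"""
W=np.array([[float(v) for v in l.split()] for l in W.split("\n")])
def conv(base,W):
    t=np.radians(base[2]); D=W-base
    return np.c_[D[:,0]*np.cos(t)+D[:,1]*np.sin(t),-D[:,0]*np.sin(t)+D[:,1]*np.cos(t),-D[:,2]]
print(np.round(conv(np.array([18.1,16.2,8.6]),W[:9]),1)); print(np.round(conv(W[8],W[9:]),1))
E
python3 n.py
```

```text
[[  3.    3.9  -1.7]
 [  5.7   8.1  -3.4]
 [  7.9  12.7  -5.1]
 [  9.5  17.4  -6.8]
 [ 10.7  22.4  -8.6]
 [ 13.2  26.4 -10.2]
 [ 15.4  28.6 -11.1]
 [ 16.5  32.9 -11.4]
 [ 17.1  36.3 -11.4]]
[[ 0.5  2.6 -0. ]
 [ 0.9  4.7 -0. ]
 [-1.5  5.5 -0. ]
 [-4.4  6.6 -0. ]
 [-6.3  7.4 -0. ]
 [-7.2  7.8 -0. ]
 [-8.1  8.3 -0. ]]
```

```bash
python3 -m handwheel '[{"gripper":40,"dx":3,"dy":0,"dz":3.9,"wx":0,"wy":-1.7,"wz":0},{"gripper":40,"dx":5.7,"dy":0,"dz":8.1,"wx":0,"wy":-3.4,"wz":0},{"gripper":40,"dx":7.9,"dy":0,"dz":12.7,"wx":0,"wy":-5.1,"wz":0},{"gripper":40,"dx":9.5,"dy":0,"dz":17.4,"wx":0,"wy":-6.8,"wz":0},{"gripper":40,"dx":10.7,"dy":0,"dz":22.4,"wx":0,"wy":-8.6,"wz":0},{"gripper":40,"dx":13.2,"dy":0,"dz":26.4,"wx":0,"wy":-10.2,"wz":0},{"gripper":40,"dx":14.3,"dy":0,"dz":27.5,"wx":0,"wy":-10.7,"wz":0},{"gripper":40,"dx":15.4,"dy":0,"dz":28.6,"wx":0,"wy":-11.1,"wz":0},{"gripper":40,"dx":15.4,"dy":0,"dz":28.6,"wx":0,"wy":-11.1,"wz":0}]' 35; python3 m.py 1.59 -0.05
```

```text
time_s: 11.32
position: [0.6475, 0.0012, 0.2121]
tool_rot: [180.0, 20.2, -8.7]
wrist_force: [-5.6, 3.4, 2.4]
width: 0.0434
lever 1.34 loop 0.6
lever_end x -12.3 z 57.7
loop_bar x 52.5 z 17.2
lever_end x -12.0 z 58.7
loop_pivot x -3.9 z 14.1
loop_bar x -9.8 z 14.0
lever_end x -15.6 z 59.0
loop_bar x 50.5 z 16.1
TCP x 41.5 z -0.6 G [46.3 12.6]
{'time_s': 12.12, 'wrist_force': [-5.36, 4.04, 1.76], 'moment': [0.7, 1.16, -0.1], 'joint_positions': [-5.5, 35.08, 40.53, 1.3, 124.55, 93.75], 'width': 0.04}
```

The loop holds, but the stiff lever hasn't followed yet; the arm has given about 3 mm at 5.6 N. I'll pull further in +x while still above the nose.

```bash
python3 -m handwheel '[{"gripper":40,"dx":1,"dy":0,"dz":-0.4,"wx":0,"wy":0,"wz":0},{"gripper":40,"dx":2,"dy":0,"dz":-0.7,"wx":0,"wy":0,"wz":0},{"gripper":40,"dx":3,"dy":0,"dz":-1,"wx":0,"wy":0,"wz":0},{"gripper":40,"dx":4,"dy":0,"dz":-1.4,"wx":0,"wy":0,"wz":0},{"gripper":40,"dx":4,"dy":0,"dz":-1.4,"wx":0,"wy":0,"wz":0}]' 40; python3 m.py 1.4 0
```

```text
time_s: 12.75
position: [0.6518, 0.0006, 0.2126]
tool_rot: [180.0, 20.2, -8.7]
wrist_force: [-5.0, 2.0, 3.1]
width: 0.0432
lever 1.62 loop 0.7
lever_end x 2.5 z 57.0
loop_bar x 55.7 z 18.0
lever_end x 1.5 z 58.7
loop_pivot x 172.4 z -210.0
loop_bar x 56.4 z 14.3
lever_end x 5.3 z 55.8
loop_bar x 53.7 z 17.2
TCP x 45.8 z -0.3 G [50.6 12.9]
{'time_s': 13.55, 'wrist_force': [-5.52, 3.66, 3.11], 'moment': [0.7, 1.05, -0.07], 'joint_positions': [-5.52, 35.76, 39.48, 1.29, 124.9, 93.73], 'width': 0.04}
```

The lever followed to 1.62, with the bar at about x 56 and z 15 above the pivot, beyond the nose. Now I'll lower it.

```bash
python3 -m handwheel '[{"gripper":40,"dx":1,"dy":0,"dz":2.8,"wx":0,"wy":0,"wz":0},{"gripper":40,"dx":2,"dy":0,"dz":5.6,"wx":0,"wy":0,"wz":0},{"gripper":40,"dx":3.1,"dy":0,"dz":8.5,"wx":0,"wy":0,"wz":0},{"gripper":40,"dx":4.1,"dy":0,"dz":11.3,"wx":0,"wy":0,"wz":0},{"gripper":40,"dx":4.1,"dy":0,"dz":11.3,"wx":0,"wy":0,"wz":0}]' 40; python3 m.py 1.65 -0.2
python3 -c "
import cv2
im=cv2.imread('pics/m_wrist.png')[90:330,130:430]; cv2.imwrite('pics/o1.png',cv2.resize(im,None,fx=2.5,fy=2.5,interpolation=3))"
```

```text
time_s: 14.18
position: [0.6544, 0.0002, 0.2005]
tool_rot: [180.0, 19.7, -8.7]
wrist_force: [-1.6, 4.2, 2.1]
width: 0.0436
lever 1.74 loop -11.8
lever_end x 9.5 z 57.7
loop_bar x 53.6 z 3.2
lever_end x 11.9 z 59.0
loop_pivot x 0.9 z -2.2
loop_bar x 58.1 z 5.6
lever_end x 9.4 z 56.1
loop_bar x 55.0 z 4.8
TCP x 48.5 z -12.0 G [53.2  1.2]
{'time_s': 14.98, 'wrist_force': [-2.63, 3.49, 2.42], 'moment': [0.66, 0.39, -0.28], 'joint_positions': [-5.53, 35.66, 40.83, 1.28, 123.17, 93.71], 'width': 0.04}
```

View pics/o1.png

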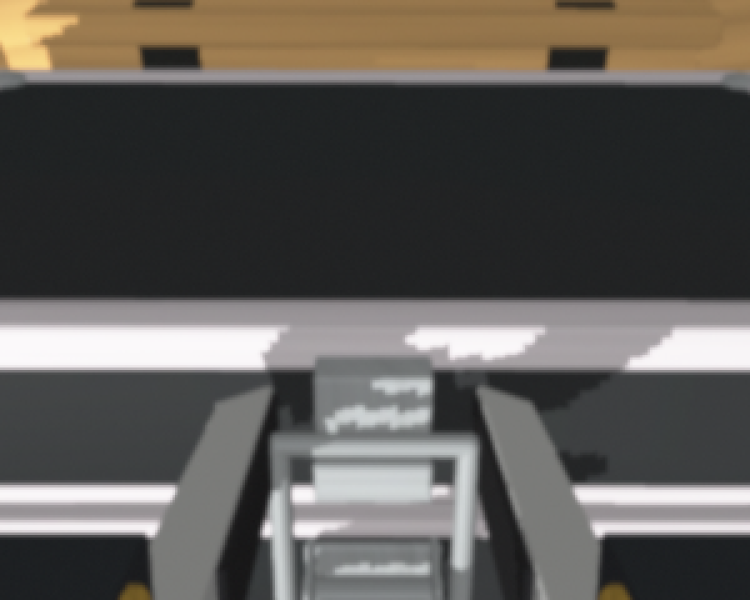

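In the crop the bar runs (272-478, 445) in front of the nose, with the base block beyond it at rows 360-430. It's about 5-6 mm above the base block still, so I'll lower it until light contact.

```bash
python3 -m handwheel '[{"gripper":40,"dx":0.5,"dy":0,"dz":1.5,"wx":0,"wy":0,"wz":0},{"gripper":40,"dx":1,"dy":0,"dz":2.8,"wx":0,"wy":0,"wz":0},{"gripper":40,"dx":1.4,"dy":0,"dz":3.8,"wx":0,"wy":0,"wz":0},{"gripper":40,"dx":1.4,"dy":0,"dz":3.8,"wx":0,"wy":0,"wz":0}]' 40; python3 m.py 1.7 -0.25
cat > r.py <<'E'
from h import *
c=shot("wrist"); Rz=Ro.from_euler('z',-8.75,degrees=True).as_matrix()
P=lambda x,z:np.round(proj(c,(Rz@[x-12,0,z+213]+[618.4,5.75,0])/1000),1)
print("nose tip top",P(50.5,5.7)); print("block far top edge",P(66,-4.8))
for x in (54,56,58):
    for z in (4,0,-2): print(x,z,P(x,z))
g=cv2.cvtColor(c["image"],6)[:,130:430]
for cc in (100,110,190,200): print(cc+130, g[235:300,cc].tolist())
E
python3 r.py
```

```text
time_s: 15.48
position: [0.6544, 0.0002, 0.197]
tool_rot: [180.0, 19.7, -8.7]
wrist_force: [-1.9, 2.6, 3.0]
width: 0.0434
lever 1.77 loop -12.5
loop_bar x 57.1 z 5.7
lever_end x 12.5 z 59.8
loop_pivot x -4.0 z 12.0
loop_pivot x 12.7 z -192.0
loop_bar x 52.9 z 2.5
TCP x 48.5 z -16.0 G [53.2 -2.8]
{'time_s': 16.27, 'wrist_force': [-3.05, 4.19, 3.16], 'moment': [0.69, 0.62, -0.19], 'joint_positions': [-5.53, 35.64, 41.31, 1.28, 122.72, 93.7], 'width': 0.04}
nose tip top [278.5 282.8]
block far top edge [278.5 247.4]
54 4 [278.5 275.8]
54 0 [278.5 270.3]
54 -2 [278.5 267.6]
56 4 [278.5 273. ]
56 0 [278.5 267.6]
56 -2 [278.5 265. ]
58 4 [278.5 270.3]
58 0 [278.5 264.9]
58 -2 [278.5 262.2]
230 [221, 201, 202, 211, 221, 214, 175, 117, 78, 68, 75, 92, 109, 118, 120, 121, 121, 121, 121, 121, 121, 121, 121, 121, 122, 121, 121, 121, 120, 120, 119, 117, 116, 113, 109, 104, 97, 89, 79, 67, 58, 47, 39, 33, 29, 27, 26, 26, 24, 24, 24, 24, 24, 23, 23, 23, 22, 23, 22, 24, 23, 23, 24, 24, 23]
240 [163, 162, 163, 163, 159, 143, 111, 71, 44, 39, 39, 38, 36, 31, 29, 27, 26, 26, 25, 26, 26, 26, 24, 26, 26, 26, 30, 37, 61, 87, 106, 116, 123, 127, 128, 126, 122, 121, 121, 121, 121, 121, 121, 121, 120, 121, 121, 122, 123, 126, 144, 177, 202, 211, 213, 213, 213, 213, 212, 212, 211, 210, 210, 210, 210]
320 [247, 245, 240, 220, 180, 151, 120, 86, 66, 66, 70, 68, 59, 47, 38, 32, 29, 28, 28, 28, 28, 28, 28, 29, 29, 29, 29, 31, 40, 60, 81, 97, 108, 119, 129, 136, 139, 139, 136, 135, 133, 132, 131, 130, 128, 126, 124, 123, 121, 116, 113, 114, 115, 119, 125, 131, 134, 134, 134, 133, 130, 129, 130, 132, 132]
330 [246, 245, 244, 239, 218, 170, 123, 80, 49, 39, 48, 72, 98, 115, 120, 121, 121, 121, 120, 122, 121, 121, 121, 121, 121, 120, 121, 121, 121, 121, 122, 122, 122, 123, 125, 128, 129, 129, 129, 126, 116, 104, 93, 79, 65, 53, 43, 36, 32, 29, 30, 30, 30, 32, 31, 32, 33, 33, 34, 33, 34, 33, 35, 34, 34]
```

By the ray and the arc the bar is near (56, 0), and there's no contact yet. I'll go another 2.5 mm down, where the arm's give keeps the force small.

```bash
python3 -m handwheel '[{"gripper":40,"dx":0.4,"dy":0,"dz":1.2,"wx":0,"wy":0,"wz":0},{"gripper":40,"dx":0.9,"dy":0,"dz":2.4,"wx":0,"wy":0,"wz":0},{"gripper":40,"dx":0.9,"dy":0,"dz":2.4,"wx":0,"wy":0,"wz":0}]' 40; python3 m.py 1.7 -0.25; python3 r.py | grep -E "^(240|320|56|54|nose)"
```

```text
time_s: 16.7
position: [0.6547, 0.0001, 0.1962]
tool_rot: [-180.0, 19.6, -8.7]
wrist_force: [-1.5, 4.2, 8.3]
width: 0.0433
lever 1.71 loop -16.0
loop_bar x 55.2 z 1.1
lever_end x 12.3 z 60.1
loop_pivot x 2.9 z 14.1
lever_end x -28.4 z -213.4
loop_bar x 54.6 z -0.0
TCP x 48.7 z -16.8 G [53.4 -3.6]
{'time_s': 17.5, 'wrist_force': [-1.68, 3.2, 7.48], 'moment': [0.71, 0.87, -0.21], 'joint_positions': [-5.53, 35.55, 41.5, 1.27, 122.49, 93.69], 'width': 0.04}
nose tip top [278.5 284.1]
54 4 [278.5 277.1]
54 0 [278.6 271.6]
54 -2 [278.6 268.9]
56 4 [278.5 274.4]
56 0 [278.6 268.9]
56 -2 [278.6 266.2]
240 [163, 162, 161, 161, 161, 157, 142, 109, 70, 45, 39, 37, 35, 31, 29, 27, 26, 27, 27, 26, 25, 26, 25, 25, 25, 25, 25, 30, 49, 77, 100, 112, 119, 125, 127, 126, 123, 122, 121, 120, 120, 120, 120, 120, 120, 120, 120, 121, 123, 124, 129, 150, 181, 203, 211, 213, 213, 212, 212, 212, 211, 210, 210, 209, 209]
320 [247, 246, 245, 240, 220, 179, 148, 114, 74, 54, 57, 61, 56, 47, 38, 32, 29, 28, 28, 28, 27, 27, 28, 29, 29, 29, 29, 29, 33, 47, 68, 88, 101, 113, 123, 132, 136, 137, 137, 134, 133, 132, 131, 129, 128, 127, 125, 123, 120, 116, 113, 114, 115, 116, 120, 128, 133, 134, 133, 133, 132, 131, 130, 130, 129]
```

Contact: the upward force rose to 8 N and the bar stopped on the base block. I'll ease off about 1 mm and draw back under the nose.

```bash
python3 -m handwheel '[{"gripper":40,"dx":-0.4,"dy":0,"dz":-1.1,"wx":0,"wy":0,"wz":0},{"gripper":40,"dx":-2.3,"dy":0,"dz":-0.4,"wx":0,"wy":0,"wz":0},{"gripper":40,"dx":-4.2,"dy":0,"dz":0.3,"wx":0,"wy":0,"wz":0},{"gripper":40,"dx":-6.1,"dy":0,"dz":0.9,"wx":0,"wy":0,"wz":0},{"gripper":40,"dx":-7.9,"dy":0,"dz":1.6,"wx":0,"wy":0,"wz":0},{"gripper":40,"dx":-7.9,"dy":0,"dz":1.6,"wx":0,"wy":0,"wz":0}]' 40; python3 m.py 1.3 -0.25; python3 r.py | grep -E "^(240|320|56|54|nose)"
```

```text
time_s: 18.3
position: [0.6508, 0.0007, 0.1964]
tool_rot: [-180.0, 18.9, -8.8]
wrist_force: [7.7, 1.9, 5.5]
width: 0.0432
lever 1.52 loop -18.0
loop_pivot x -26.6 z -210.4
loop_bar x 50.9 z -3.3
lever_end x -2.3 z 58.6
loop_pivot x 27.8 z -215.1
loop_bar x 52.0 z 0.7
TCP x 44.8 z -16.6 G [49.3 -3.4]
{'time_s': 19.1, 'wrist_force': [8.14, 2.54, 4.9], 'moment': [0.43, -1.08, -0.22], 'joint_positions': [-5.52, 34.36, 43.12, 1.27, 121.43, 93.72], 'width': 0.04}
nose tip top [278.4 278.3]
54 4 [278.4 271.1]
54 0 [278.4 265.7]
54 -2 [278.5 263. ]
56 4 [278.4 268.2]
56 0 [278.4 262.9]
56 -2 [278.4 260.3]
240 [153, 129, 91, 55, 40, 37, 37, 36, 37, 37, 39, 38, 34, 30, 29, 27, 26, 26, 26, 27, 26, 25, 24, 26, 25, 25, 28, 36, 57, 84, 104, 114, 121, 125, 127, 125, 122, 121, 121, 121, 121, 121, 120, 120, 120, 121, 120, 120, 120, 121, 127, 149, 182, 204, 211, 213, 214, 214, 214, 213, 212, 212, 212, 211, 210]
320 [241, 221, 159, 92, 48, 37, 37, 37, 40, 47, 56, 57, 52, 45, 37, 33, 29, 28, 27, 28, 26, 26, 27, 29, 30, 30, 30, 31, 37, 54, 75, 93, 105, 116, 125, 133, 136, 136, 135, 134, 132, 131, 130, 129, 127, 125, 124, 122, 119, 114, 111, 112, 116, 122, 135, 148, 145, 133, 127, 129, 130, 130, 130, 130, 132]
```

Half of the travel was achieved at 8 N, which matches the lever's drag. I'll continue gently.

```bash
python3 -m handwheel '[{"gripper":40,"dx":-1.2,"dy":0,"dz":-0.1,"wx":0,"wy":0,"wz":0},{"gripper":40,"dx":-2.2,"dy":0,"dz":0.2,"wx":0,"wy":0,"wz":0},{"gripper":40,"dx":-3.1,"dy":0,"dz":0.6,"wx":0,"wy":0,"wz":0},{"gripper":40,"dx":-4.1,"dy":0,"dz":0.9,"wx":0,"wy":0,"wz":0},{"gripper":40,"dx":-4.1,"dy":0,"dz":0.9,"wx":0,"wy":0,"wz":0}]' 40; python3 m.py 1.2 -0.25
```

```text
time_s: 19.77
position: [0.6498, 0.0009, 0.1965]
tool_rot: [-179.9, 18.5, -8.8]
wrist_force: [16.1, 1.2, 5.2]
width: 0.0438
lever 1.44 loop -16.9
loop_bar x 49.9 z 0.2
lever_end x -6.9 z 60.7
loop_pivot x -4.2 z 16.3
loop_bar x 43.6 z -2.9
loop_bar x 52.3 z 1.0
TCP x 43.7 z -16.5 G [48.1 -3.2]
{'time_s': 20.58, 'wrist_force': [16.01, 2.17, 3.84], 'moment': [0.3, -2.57, -0.41], 'joint_positions': [-5.52, 33.76, 43.9, 1.27, 120.77, 93.75], 'width': 0.04}
```

The x force is 16 N after only 1 mm more, so the bar is against something: either the upright or the nose tip. I'll look before pushing further.

```bash
cat > v.py <<'E'
from h import *
import sys
cs=[shot("scene") for _ in range(2)]+[shot("wrist") for _ in range(2)]
a=np.mean([c["image"].astype(float) for c in cs[:2]],0).astype(np.uint8); b=np.mean([c["image"].astype(float) for c in cs[2:]],0).astype(np.uint8)
Rz=Ro.from_euler('z',-8.75,degrees=True).as_matrix()
X=lambda x,z:(Rz@[x-12,0,z+213]+[618.4,5.75,0])/1000
u=proj(cs[0],X(45,0)).astype(int); v=proj(cs[2],X(45,0)).astype(int)
A=cv2.resize(a[u[1]-35:u[1]+25,u[0]-25:u[0]+35],(600,600),interpolation=3)[:, :400]
B=cv2.resize(b[v[1]-40:v[1]+40,v[0]-33:v[0]+33],(400,485),interpolation=3); B=cv2.copyMakeBorder(B,0,115,0,0,0)
cv2.imwrite(f"pics/{sys.argv[1]}.png",np.hstack([A,B]))
for z in (5.7,2.2): print("nose",z,(proj(cs[2],X(50.5,z))-v+[33,40])*6.06)
for x,z in ((47,-1.3),(50,-1.3),(53,-1.3),(53,1)): print("bar",x,z,(proj(cs[2],X(x,z))-v+[33,40])*6.06)
L=[]
for c in cs:
    for d in nets.mark_of(c,"lever_end")[:1]: 
        e=w(c,d["at"])-X(0,0); L.append([e@(Rz@[1,0,0])*1000,e[2]*1000])
print(np.round(L,1))
E
python3 v.py v1
```

```text
nose 5.7 [202.71580625 244.16839043]
nose 2.2 [202.86250167 215.28696786]
bar 47 -1.3 [203.08912543 216.25017675]
bar 50 -1.3 [203.01674537 191.49081378]
bar 53 -1.3 [202.94302329 166.27238263]
bar 53 1 [202.84881088 184.46961331]
[[-5.5 58.6]
 [-6.3 61.8]]
```

View pics/v1.png

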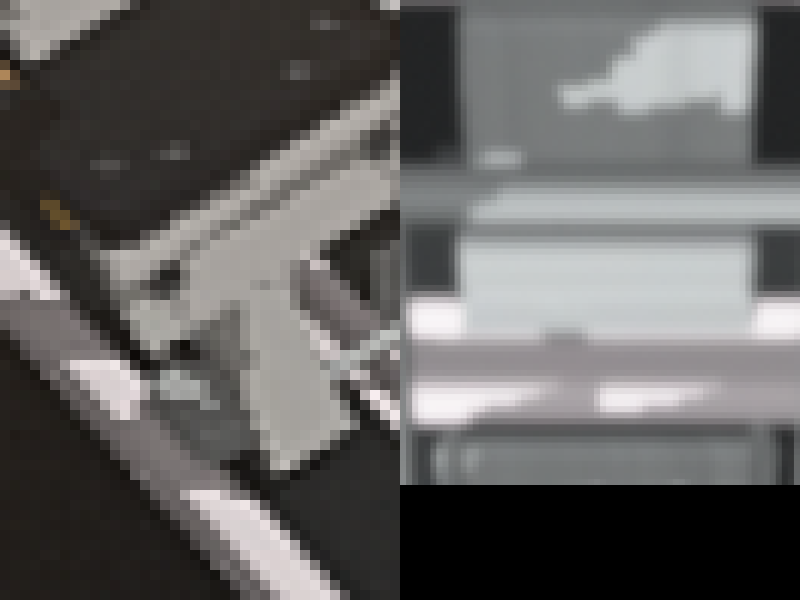

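In the right crop the bar (rows 165-235) is fully visible just ahead of the nose edge (row 240), and the lever is at about 1.47 where a seated loop would put it near 1.1. So the bar is against the nose tip, 2-3 mm too high, and the earlier "contact" was the tilted fingertips on the lid top. I'll back off, release, regrip higher with the tool upright, and lower again.

```bash
python3 -m handwheel '[{"gripper":40,"dx":2.5,"dy":0,"dz":-1.3,"wx":0,"wy":0,"wz":0},{"gripper":40,"dx":5,"dy":0,"dz":-2.6,"wx":0,"wy":0,"wz":0},{"gripper":40,"dx":7.5,"dy":0,"dz":-3.5,"wx":0,"wy":0,"wz":0},{"gripper":40,"dx":10,"dy":0,"dz":-4.6,"wx":0,"wy":0,"wz":0},{"gripper":40,"dx":10,"dy":0,"dz":-4.6,"wx":0,"wy":0,"wz":0},{"gripper":62,"dx":10,"dy":0,"dz":-4.6,"wx":0,"wy":0,"wz":0},{"gripper":62,"dx":10,"dy":0,"dz":-4.6,"wx":0,"wy":0,"wz":0},{"gripper":62,"dx":10,"dy":0,"dz":-4.6,"wx":0,"wy":0,"wz":0}]' 40
cat > s.py <<'E'
from h import *
cs=[shot(n) for n in ("wrist","wrist","scene","top")]; Rz=Ro.from_euler('z',-8.75,degrees=True).as_matrix()
o=(Rz@[-12,0,213]+[618.4,5.75,0])/1000
rel=lambda X:np.round(np.array([(X-o)@(Rz@[1,0,0]),(X-o)@(Rz@[0,1,0]),X[2]-.213])*1000,1)
for c in cs:
    print({n:(rel(w(c,d[0]["at"])).tolist(),round(d[0]["confidence"],2)) for n in ("loop_bar","lever_end","keeper_seat","loop_pivot","lever_pivot") if (d:=nets.mark_of(c,n))})
p,R,s=tool(); print("TCP",rel(p),"tip",rel(p+R@[0,0,-.007]),"low corner",rel(p+R@[.008,0,-.007]),np.round(s["wrist_force"],1),s["width"],s["time_s"])
cv2.imwrite("pics/s_wrist.png",cs[0]["image"])
E
python3 s.py
```

```text
time_s: 21.98
position: [0.6536, -0.0004, 0.1967]
tool_rot: [179.9, 19.7, -8.8]
wrist_force: [0.0, -0.8, 1.2]
width: 0.0582
{'loop_bar': ([50.9, 1.4, -1.6], 0.83), 'keeper_seat': ([50.4, 0.3, -2.0], 0.82), 'loop_pivot': ([155.8, -56.5, -212.5], 0.55), 'lever_pivot': ([2.3, -4.3, 0.5], 0.91)}
{'loop_bar': ([52.0, 1.4, 2.0], 0.58), 'keeper_seat': ([48.5, 0.5, -2.0], 0.94), 'loop_pivot': ([28.5, 233.6, -214.3], 0.43), 'lever_pivot': ([-0.6, -3.3, 2.1], 0.92)}
{'loop_bar': ([-59.6, -0.2, -9.0], 0.34), 'lever_end': ([4.5, -1.5, 60.9], 0.64), 'keeper_seat': ([45.1, -0.5, -4.3], 0.97), 'loop_pivot': ([-3.2, -3.9, 13.3], 0.39), 'lever_pivot': ([-0.7, -0.1, -0.8], 0.6)}
{}
TCP [ 47.3   0.  -15.9] tip [49.7  0.  -9.3] low corner [ 57.2   0.  -12. ] [0.2 0.5 0. ] 0.058161615203115205 23.175
```

```bash
python3 -m handwheel '[{"gripper":62,"dx":-1.5,"dy":0,"dz":-4.5,"wx":0,"wy":0,"wz":0},{"gripper":62,"dx":0,"dy":0,"dz":-5,"wx":0,"wy":7,"wz":0},{"gripper":62,"dx":1,"dy":0,"dz":-5,"wx":0,"wy":14,"wz":0},{"gripper":62,"dx":1,"dy":0,"dz":-5,"wx":0,"wy":19.7,"wz":0},{"gripper":62,"dx":1,"dy":0,"dz":-5,"wx":0,"wy":19.7,"wz":0},{"gripper":40,"dx":1,"dy":0,"dz":-5,"wx":0,"wy":19.7,"wz":0},{"gripper":40,"dx":1,"dy":0,"dz":-5,"wx":0,"wy":19.7,"wz":0},{"gripper":40,"dx":1,"dy":0,"dz":-5,"wx":0,"wy":19.7,"wz":0}]' 40; python3 s.py | tail -1
```

```text
time_s: 24.18
position: [0.6568, 0.0, 0.201]
tool_rot: [-180.0, 0.0, -8.7]
wrist_force: [1.4, 1.8, -0.1]
width: 0.0434
TCP [ 50.7   0.1 -11.3] tip [50.7  0.1 -4.3] low corner [58.7  0.1 -4.3] [ 5.5  1.1 -0.9] 0.04319272911027972 25.375
```

```bash
python3 -m handwheel '[{"gripper":40,"dx":1,"dy":0,"dz":1.5,"wx":0,"wy":0,"wz":0},{"gripper":40,"dx":1,"dy":0,"dz":3,"wx":0,"wy":0,"wz":0},{"gripper":40,"dx":1,"dy":0,"dz":4.2,"wx":0,"wy":0,"wz":0},{"gripper":40,"dx":1,"dy":0,"dz":4.2,"wx":0,"wy":0,"wz":0}]' 40; python3 s.py
```

```text
time_s: 25.88
position: [0.6558, 0.0001, 0.1978]
tool_rot: [-180.0, 0.1, -8.7]
wrist_force: [-3.5, 2.2, 5.3]
width: 0.0433
{'loop_bar': ([53.8, -3.5, -2.3], 0.72), 'lever_end': ([49.5, 1.1, -0.1], 0.63), 'keeper_seat': ([49.5, 0.4, -5.3], 0.89), 'lever_pivot': ([1.4, -2.0, 3.6], 0.71)}
{'loop_bar': ([50.9, 2.4, -3.9], 0.93), 'keeper_seat': ([47.9, 0.5, -0.9], 0.8), 'lever_pivot': ([1.0, -2.9, -1.1], 0.73)}
{'loop_bar': ([54.4, 1.0, -2.5], 0.44), 'lever_end': ([1.1, 0.3, 58.2], 0.67), 'keeper_seat': ([46.8, 0.6, -2.3], 0.85), 'loop_pivot': ([-2.1, -2.4, 16.4], 0.66), 'lever_pivot': ([-1.7, -0.8, -1.6], 0.72)}
{'loop_bar': ([50.0, 4.3, -2.0], 0.47), 'lever_end': ([2.1, 3.8, 55.5], 0.82), 'keeper_seat': ([45.9, 3.3, -5.7], 0.7), 'loop_pivot': ([-3.6, 2.8, 14.5], 0.62), 'lever_pivot': ([-0.5, 0.5, 3.8], 0.55)}
TCP [ 49.9   0.1 -15.5] tip [49.9  0.1 -8.5] low corner [57.9  0.1 -8.5] [-4.7  2.6  5.4] 0.04347178258057576 27.075
```

```bash
python3 -m handwheel '[{"gripper":40,"dx":-2,"dy":0,"dz":-0.4,"wx":0,"wy":0,"wz":0},{"gripper":40,"dx":-4,"dy":0,"dz":-0.4,"wx":0,"wy":0,"wz":0},{"gripper":40,"dx":-6,"dy":0,"dz":-0.4,"wx":0,"wy":0,"wz":0},{"gripper":40,"dx":-8,"dy":0,"dz":-0.4,"wx":0,"wy":0,"wz":0},{"gripper":40,"dx":-9,"dy":0,"dz":-0.4,"wx":0,"wy":0,"wz":0},{"gripper":40,"dx":-9,"dy":0,"dz":-0.4,"wx":0,"wy":0,"wz":0}]' 40
cat > le.py <<'E'
from h import *
Rz=Ro.from_euler('z',-8.75,degrees=True).as_matrix(); o=(Rz@[-12,0,213]+[618.4,5.75,0])/1000
rel=lambda X:np.round(np.array([(X-o)@(Rz@[1,0,0]),(X-o)@(Rz@[0,1,0]),X[2]-.213])*1000,1)
c=shot("scene"); d=nets.mark_of(c,"lever_end")
for e in d[:2]: r=rel(w(c,e["at"])); print("lever_end",r,round(e["confidence"],2),"angle %.2f"%np.arctan2(r[2],-r[0]))
p,R,s=tool(); print("TCP",rel(p),np.round(s["wrist_force"],1),round(s["width"],4),s["time_s"])
E
python3 le.py
```

```text
time_s: 27.82
position: [0.6504, 0.0009, 0.1978]
tool_rot: [-180.0, -0.3, -8.7]
wrist_force: [4.7, 1.3, 0.9]
width: 0.0436
lever_end [-21.2  -0.5  58.7] 0.49 angle 1.22
TCP [ 44.3   0.1 -15.2] [5.7 1.6 1.3] 0.0436 27.925
```

It passed under the nose this time: the lever came back to 1.22 at only 5 N. A little further, until snug.

```bash
python3 -m handwheel '[{"gripper":40,"dx":-1,"dy":0,"dz":0,"wx":0,"wy":0,"wz":0},{"gripper":40,"dx":-2,"dy":0,"dz":0,"wx":0,"wy":0,"wz":0},{"gripper":40,"dx":-3,"dy":0,"dz":0,"wx":0,"wy":0,"wz":0},{"gripper":40,"dx":-3,"dy":0,"dz":0,"wx":0,"wy":0,"wz":0}]' 40; python3 le.py
```

```text
time_s: 28.42
position: [0.6492, 0.0011, 0.1977]
tool_rot: [-180.0, -0.6, -8.7]
wrist_force: [9.9, 1.2, -0.1]
width: 0.0432
lever_end [-26.4  -0.3  55.3] 0.6 angle 1.13
TCP [ 43.2   0.1 -15.2] [10.2  1.6 -0.2] 0.0435 28.525
```

The bar is home: the x force rose to 10 N, and the lever at 1.13 is exactly the seated value predicted. I'll release and lift clear.

```bash
python3 -m handwheel '[{"gripper":40,"dx":2,"dy":0,"dz":0,"wx":0,"wy":0,"wz":0},{"gripper":64,"dx":2,"dy":0,"dz":0,"wx":0,"wy":0,"wz":0},{"gripper":64,"dx":2,"dy":0,"dz":0,"wx":0,"wy":0,"wz":0},{"gripper":64,"dx":2,"dy":0,"dz":0,"wx":0,"wy":0,"wz":0},{"gripper":64,"dx":2,"dy":0,"dz":-15,"wx":0,"wy":0,"wz":0},{"gripper":64,"dx":2,"dy":0,"dz":-45,"wx":0,"wy":0,"wz":0},{"gripper":64,"dx":2,"dy":0,"dz":-85,"wx":0,"wy":0,"wz":0},{"gripper":0,"dx":2,"dy":0,"dz":-100,"wx":0,"wy":0,"wz":0},{"gripper":0,"dx":2,"dy":0,"dz":-100,"wx":0,"wy":0,"wz":0},{"gripper":0,"dx":2,"dy":0,"dz":-100,"wx":0,"wy":0,"wz":0}]' 40; python3 m.py 1.13 -0.27; python3 -c "
import cv2
im=cv2.imread('pics/m_wrist.png')[130:330,180:400]; cv2.imwrite('pics/w1.png',cv2.resize(im,None,fx=3,fy=3,interpolation=3))"
```

```text
time_s: 29.78
position: [0.6466, 0.0014, 0.2957]
tool_rot: [180.0, 0.2, -8.7]
wrist_force: [-0.2, -0.3, -0.9]
width: 0.0332
lever 1.14 loop -17.7
lever_end x -25.7 z 52.4
loop_bar x 45.2 z -2.1
lever_end x -22.2 z 60.3
loop_pivot x -9.7 z 12.4
loop_bar x 48.0 z -2.1
lever_end x -27.1 z 53.0
loop_bar x 31.6 z -214.9
TCP x 41.0 z 84.7 G [41.  98.7]
{'time_s': 30.58, 'wrist_force': [0.01, -0.38, -0.68], 'moment': [0.06, 0.01, 0.04], 'joint_positions': [-4.9, 18.19, 51.99, -0.01, 109.81, 93.83], 'width': 0.0}
```

View pics/w1.png

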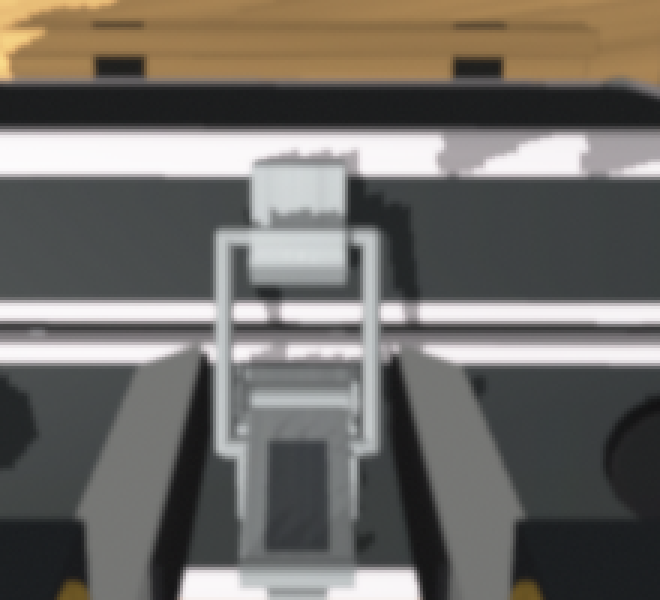

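The picture shows the loop (216-378, bar at row 237) around the keeper, with the bar hidden under the nose between columns 250 and 347. So it's hooked, with the lever at 1.14. Fingers closed, I'll go to the lever's upper side.

```bash
python3 -m handwheel '[{"gripper":0,"dx":-20,"dy":0,"dz":0,"wx":0,"wy":0,"wz":0},{"gripper":0,"dx":-45,"dy":0,"dz":8,"wx":0,"wy":0,"wz":0},{"gripper":0,"dx":-45,"dy":0,"dz":30,"wx":0,"wy":0,"wz":0},{"gripper":0,"dx":-45,"dy":0,"dz":52,"wx":0,"wy":0,"wz":0},{"gripper":0,"dx":-45,"dy":0,"dz":52,"wx":0,"wy":0,"wz":0}]' 40; python3 le.py
```

```text
time_s: 31.2
position: [0.6017, 0.0082, 0.2438]
tool_rot: [180.0, 0.2, -8.7]
wrist_force: [-0.0, 0.1, 1.1]
width: 0.0003
lever_end [-27.   -0.6  55.3] 0.81 angle 1.12
TCP [-3.9 -0.  33.3] [0.  0.1 0.1] 0.0005 31.3
```

```bash
python3 -m handwheel '[{"gripper":0,"dx":-4.3,"dy":0,"dz":3.5,"wx":0,"wy":0,"wz":0},{"gripper":0,"dx":-8,"dy":0,"dz":5.5,"wx":0,"wy":0,"wz":0},{"gripper":0,"dx":-12,"dy":0,"dz":8.5,"wx":0,"wy":0,"wz":0},{"gripper":0,"dx":-16,"dy":0,"dz":11.5,"wx":0,"wy":0,"wz":0},{"gripper":0,"dx":-19,"dy":0,"dz":15,"wx":0,"wy":0,"wz":0},{"gripper":0,"dx":-22,"dy":0,"dz":18.5,"wx":0,"wy":0,"wz":0},{"gripper":0,"dx":-23.5,"dy":0,"dz":21.5,"wx":0,"wy":0,"wz":0},{"gripper":0,"dx":-23.5,"dy":0,"dz":21.5,"wx":0,"wy":0,"wz":0}]' 40; python3 le.py
```

```text
time_s: 32.3
position: [0.5819, 0.0114, 0.2288]
tool_rot: [-180.0, -0.6, -8.7]
wrist_force: [4.6, -0.8, 10.6]
width: 0.0003
lever_end [-52.6   1.7  29.4] 0.92 angle 0.51
TCP [-25.    0.   15.8] [ 4.  -0.3 10. ] 0.0008 32.4
```

The lever is at 0.51 under 10-11 N, as described. On towards the snap.

```bash
python3 -m handwheel '[{"gripper":0,"dx":-1,"dy":0,"dz":3,"wx":0,"wy":0,"wz":0},{"gripper":0,"dx":-1.6,"dy":0,"dz":6,"wx":0,"wy":0,"wz":0},{"gripper":0,"dx":-2.2,"dy":0,"dz":9,"wx":0,"wy":0,"wz":0},{"gripper":0,"dx":-3,"dy":0,"dz":12,"wx":0,"wy":0,"wz":0},{"gripper":0,"dx":-3.5,"dy":0,"dz":15,"wx":0,"wy":0,"wz":0},{"gripper":0,"dx":-3.5,"dy":0,"dz":17,"wx":0,"wy":0,"wz":0},{"gripper":0,"dx":-3.5,"dy":0,"dz":17,"wx":0,"wy":0,"wz":0}]' 40; python3 le.py
```

```text
time_s: 33.28
position: [0.5763, 0.0123, 0.2133]
tool_rot: [-180.0, -0.4, -8.7]
wrist_force: [-3.4, 0.3, 16.3]
width: 0.0005
lever_end [-57.5   0.9   8.2] 0.64 angle 0.14
TCP [-30.6   0.    0.3] [-2.5  1.1 15.9] 0.0001 33.375
```

```bash
python3 -m handwheel '[{"gripper":0,"dx":0,"dy":0,"dz":1.5,"wx":0,"wy":0,"wz":0},{"gripper":0,"dx":0,"dy":0,"dz":3,"wx":0,"wy":0,"wz":0},{"gripper":0,"dx":0,"dy":0,"dz":4.5,"wx":0,"wy":0,"wz":0},{"gripper":0,"dx":0,"dy":0,"dz":4.5,"wx":0,"wy":0,"wz":0}]' 40; python3 le.py
```

```text
time_s: 33.88
position: [0.576, 0.0124, 0.2095]
tool_rot: [-180.0, -0.4, -8.7]
wrist_force: [-5.2, 0.7, 19.7]
width: 0.0004
lever_end [-1.5  0.5 -1.5] 0.69 angle -0.79
lever_end [-56.3  -2.8  -0.6] 0.52 angle -0.01
TCP [-30.9   0.1  -3.5] [-5.3  0.7 19.5] 0.0003 33.975
```

```bash
python3 -m handwheel '[{"gripper":0,"dx":0,"dy":0,"dz":1.5,"wx":0,"wy":0,"wz":0},{"gripper":0,"dx":0,"dy":0,"dz":3,"wx":0,"wy":0,"wz":0},{"gripper":0,"dx":0,"dy":0,"dz":3,"wx":0,"wy":0,"wz":0}]' 40; python3 le.py
```

```text
time_s: 34.35
position: [0.5761, 0.0124, 0.2094]
tool_rot: [-180.0, -0.5, -8.7]
wrist_force: [-8.2, -0.1, 27.9]
width: 0.0006
lever_end [-59.2  -1.4   1.4] 0.53 angle 0.02
TCP [-30.9   0.1  -3.6] [-8.1  0.2 26.5] 0.0005 34.45
```

Another 3 mm of command gave no motion, only 8 N more: the lever is on its stop. I'll lift straight off, withdraw and look.

```bash
python3 -m handwheel '[{"gripper":0,"dx":0,"dy":0,"dz":-8,"wx":0,"wy":0,"wz":0},{"gripper":0,"dx":0,"dy":0,"dz":-30,"wx":0,"wy":0,"wz":0},{"gripper":0,"dx":0,"dy":0,"dz":-75,"wx":0,"wy":0,"wz":0},{"gripper":0,"dx":0,"dy":0,"dz":-120,"wx":0,"wy":0,"wz":0},{"gripper":0,"dx":0,"dy":0,"dz":-150,"wx":0,"wy":0,"wz":0},{"gripper":0,"dx":0,"dy":0,"dz":-150,"wx":0,"wy":0,"wz":0}]' 40; python3 m.py 0.0 -0.1
python3 - <<'E'
from h import *
c=shot("wrist"); s=shot("scene"); marks(c,["keeper_seat","eyepiece","lens_cap"]); marks(s,["keeper_seat","catch"])
u=proj(s,np.array([.62,.005,.21])).astype(int)
A=cv2.resize(s["image"][u[1]-50:u[1]+50,u[0]-50:u[0]+50],(400,400),interpolation=3)
v=proj(c,np.array([.60,.005,.21])).astype(int); B=cv2.resize(c["image"][v[1]-70:v[1]+70,v[0]-70:v[0]+70],(400,400),interpolation=3)
cv2.imwrite("pics/z1.png",np.hstack([A,B]))
E
```

```text
time_s: 35.2
position: [0.5762, 0.0123, 0.3519]
tool_rot: [-180.0, -0.2, -8.7]
wrist_force: [0.2, -0.4, 1.4]
width: 0.0003
lever -0.02 loop 0.2
lever_end x -58.5 z -3.0
lever_end x -59.9 z 0.7
loop_pivot x -19.1 z -3.5
loop_bar x -17.4 z -1.2
lever_end x -59.7 z 0.3
loop_pivot x 43.4 z -3.5
TCP x -31.0 z 136.8 G [-31.  150.8]
{'time_s': 36.0, 'wrist_force': [-0.44, -0.19, -1.18], 'moment': [0.05, 0.02, 0.04], 'joint_positions': [-4.42, 9.67, 56.39, -0.0, 113.92, 94.31], 'width': 0.0}
keeper_seat [651.8   3.5 211.9] 0.82
eyepiece [602.  132.7 201. ] 0.9
eyepiece [753.1 -74.5   1.5] 0.36
lens_cap none
keeper_seat [6.481e+02 5.000e-01 2.112e+02] 0.95
catch [547.4  17.  200.9] 0.58
```

View pics/z1.png

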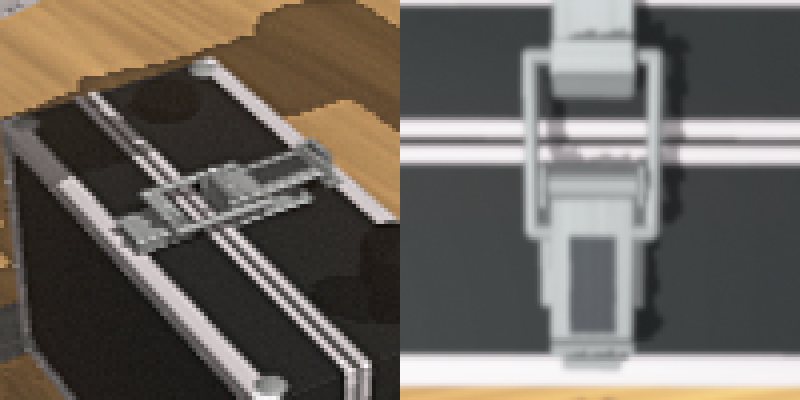

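The final view shows the lever flat with its end under the catch lip (about (592,360)), the loop round the keeper (bar at row 55), and the seam closed parallel. The robot is clear, so I'm handing in.

```bash
python3 -c "
from h import *
print(ticket.close_job()); state()"
```

```text
the job is handed in; nothing more can be done
None
the job is handed in; nothing more can be done
```

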